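# Reverse the ratchet and press the cake mould shut

### The job

Tighten the mould press. Its ratchet is still set to wind up: push the yellow selector knob over to the other side so that the ratchet winds down, then swing the red-handled lever back and forth until the blue pad holds the closed mould firmly. Stop as soon as the lever has become clearly stiffer than when running free (do not over-tighten and crush the mould), let go, force nothing, and do not push the bowl, tray or bottle about.

Things in the scene. Friction and masses are not known exactly. Their poses are not given: they have to be found in the camera images.
- hub (a point): Top of the open steel ratchet wheel (68 mm across) on the vertical screw of the press, on the screw axis, about which the lever swings; 221 mm above the table.
- grip (a point): Red upright grip post at the lever's end: round, 18 mm diameter, from 201 to 257 mm above the table; point on its axis at 234 mm, 160 mm out from the screw axis. The bar below it (24 mm wide) has its top at 201 mm. It can be caged loosely between open fingers and pushed sideways either way.
- selector (a point): Yellow upright selector knob: round, 13 mm diameter, from 213 to 245 mm above the table; point on its axis at 233 mm. It sits on a brass rocker pivoted on the lever 52 mm out from the screw axis; the knob is 38 mm farther out than the pivot and sways up to 13 mm to either side of the lever's centre line. Pushed sideways with about 2 N past the middle, it snaps over by itself.
- pawl (a joint): Angle of the selector (rad) relative to the lever, counter-clockwise from above positive. It rests at +0.20 to +0.34 when the ratchet winds the pad up (knob on the counter-clockwise side of the lever: always so at the start) and at -0.20 to -0.34 when it winds down (knob on the clockwise side). At 0, the middle, it does not stay.
- handle (a joint): Angle of the lever (rad), counter-clockwise from above positive, 0 straight out to the press's front (robot's side), stops at -0.65 and +0.65; it stays where it is left. Set to wind down, a clockwise (decreasing) swing drives the screw, the swing back only clicks over the teeth (0.31 rad each: up to one tooth idles before a stroke drives).
- screw (a joint): Turn of the screw (rad), 0 at the start, grows clockwise from above as the pad goes down. Sideways force at the red grip: idle swing 1 to 3 N; driving, pad free 8.5 N; well clamped 10 to 12.5 N (each 0.1 rad adds 0.9 N); above 13.5 N the mould is crushed. Paused in mid-stroke the reading sags to about 4.5 N free, 7 to 9 N well clamped. Needs two to four strokes, and unlike each time.
- mould: Closed aluminium loaf mould with steel lid (mould_c1), 104 x 214 x 70 mm, 0.7 kg, loose on the press bed between low ledges under the blue sprung pad, which starts 6 to 20 mm above the lid and goes on compressing its springs after it has touched. Origin at the centre of the mould's underside, 18 mm above the table. Already in place: leave it there.
- bowl_mid (a point): Steel mixing bowl, 200 mm across, 85 mm high, loose beside the press; point on its axis 45 mm up. Bystander.
- tray_mid (a point): White plastic tray 160 x 220 x 45 mm, loose on the other side; point at its centre 20 mm up. Bystander.
- syrup_mid (a point): Amber glass bottle with white cap, 60 mm diameter, 170 mm high, loose in front of the press's right end; point on its axis 80 mm up. Bystander.
- press: White bench press fixed on the table, 190 x 340 mm bed 18 mm thick, two posts, cross-beam with its top 186 mm up; it carries screw, lever, selector and pad. Origin on the table under the screw axis, x away from its front, y along the beam; place and yaw vary.

How it is judged:
On the way, in this order (a step that is already met when the one before it is completed fails the run):
1. the selector has been flipped to wind down (value of joint pawl below -0.12 rad), for 0.2 s.
2. the lever has wound the screw down by over 0.5 rad (value of joint screw above 0.5 rad), for 0.1 s.
3. the pad presses the mould firmly (contact force between mould_c1 and press above 20 N), for 0.1 s.
At the end, for the whole second after the job is handed in: The pad presses on the mould with 20 to 110 N, the selector still leans to the wind-down side (below -0.12 rad), lever and screw are at rest and released (contact force between mould_c1 and press between 20 and 110 N and value of joint pawl below -0.12 rad and velocity of joint screw between -0.05 and 0.05 rad/s and velocity of joint handle between -0.1 and 0.1 rad/s); the robot touches nothing.
It fails at once if the mould is crushed: pad force above 110 N (contact force between mould_c1 and press above 110 N).
It fails at once if the fingers push the press, its lever or selector with more than 30 N (contact force between the fingers and press above 30 N).
It fails at once if the mould is shifted by more than 10 mm (distance of mould from where it was at the start of the episode above 0.01 m).
It fails at once if bowl, tray or bottle moved by more than 25 mm (distance of any of bowl_mid, tray_mid, syrup_mid from where it was at the start of the episode above 0.025 m).
It also fails if it takes over 72 s, if anything falls off the work surface, if the arm or the gripper's body presses on something with over 40 N, if the wrist force passes 120 N, or if a joint passes its speed limit or range.

### The arm

A 6-joint arm with a two-finger parallel gripper is mounted at the origin on the work surface. World frame = base frame: x ahead of the robot, y to its left, z up, the work surface at z = 0. Lengths are in m, angles in rad, forces in N, time in s.
With the tool pointing down it reaches from about 0.35 to 0.875 m from the base axis. Payload 15.5 kg.
Tool frame: the origin (TCP) lies midway between the tips of the shut fingers; the grasp point (between the pads) lies 19 mm behind it; y points along the fingers, z is the direction in which the jaws open and shut, and the axes are right-handed (so a half turn about y gives the same grasp; the last joint's range is limited). The gripper opens to 85 mm and grips with 20 to 120 N. Pads are 22 mm wide; open, the fingers measure 114 mm over their backs; the gripper's body (76 mm by 85 mm) begins 54 mm behind the grasp point. The pads swing forward as they close: fully open they stand 13 mm farther back than shut.
Start: joints at [-1.308, 0.494, 1.345, -0, 1.302, -0.096], TCP at [0.219, -0.585, 0.203] pointing down, gripper open.
Joint ranges: [-2.91, 2.91], [-0.82, 2.16], [0.22, 2.67], [-1.22, 4.37], [0.12, 2.79], [-3.08, 3.08]. Speed limits (rad/s): [1.89, 1.89, 2.57, 3.01, 3.01, 3.01].

### API

Orientations are given as a rotation vector (axis times angle).
In Python, from station import status, optics, order gives the robot as it stands. The module is installed in compiled form; this text tells all that it offers.
- The arm moves only by the tool step_arm, never from a script. Its argument "increments" is a list of rows, each an object of numbers: "dx", "dy", "dz": the shift along the tool's x, y, z each as a share of 0.1 m, from -1 to 1; "twist": the turn about the tool's y as a share of 60 degrees, from -1 to 1; "jaw": the closure, from -1 (fully open) to 1 (shut). A call has 1 to 5 rows; each row shifts and turns the pose as measured when the row begins, along the tool's axes as they then stand; what a row does not reach is not made up. A row lasts 1/12 s, in which the tool goes at most 41.7 mm and 7.16 degrees, less where a joint would pass 70% of its speed; a pose out of reach is approached as far as the arm can. A call with a number of a shift or a turn outside -1 to 1 is refused whole. A call with a gripper value outside its range is refused whole. The fingers move at their own pace and stop on an object; "newtons" is the grip in N (left out, the last holds). Time passes only in rows, so rows that do not move let the fingers close. It gives the time, the measured TCP pose, the force and the opening at its end, in the units of the state.
- status.state(): the state, without advancing time (a new reading comes with each control period).
- optics.snapshot(name): name is "scene" or "top" or "wrist"; returns the picture (384x512x3 uint8, red, green, blue); there is no depth.
- optics.calibration(name): a dict with "K" (3x3 intrinsics, pixels), "extrinsics" (4x4, takes a point from world to camera coordinates). Camera axes: x right, y up, looking along -z (the intrinsics and any distortion apply to the point x, -y, -z); pixel columns grow to the right and rows downward; lengths in m; the calibration is good to about 2 mm. The wrist camera is an equidistant fisheye: a pixel r from the principal point sees the ray r / f radians off the axis. A picture is of the moment at which its call begins: read the wrist's pose just before it. calibration takes no time and is no camera call; for the wrist camera it gives the pose at the moment of the call.
- order.close_job(): hands the job in, once; it reports no verdict.
Trained networks look in the newest picture that a camera, given by its name, has taken for a name from the list of things; names that differ only in an ending like _2 or _b are one class to them, and where a whole thing is asked for, a point or a joint stands for the part that bears it (a point fixed in the world has none). Each returns a list of dicts, best first, with "confidence" (0 to 1); they miss things now and then, are a little off and sometimes report something else, mostly with a low value. They report only what shows in the picture. A call takes as long as a camera call.
- optics.boxes_of(label, camera): "position" ([x, y, z] in m, in world coordinates, good to about 4 mm: the middle of the surface that is visible of it).
- optics.spot_point(label, camera): "position" ([x, y, z] in m, in world coordinates, good to about 4 mm: a listed point, or the origin of a listed thing).
The state is a dict: "clock": time; "qpos": joint angles; "joint_velocities": joint speeds; "effort": joint torques, N m; "position": TCP position; "tool_rot": TCP orientation; "force": force on the tool from outside, world axes, zero at the start; "wrist_torque": the same for the moment, N m; "opening": opening from 0.0 (shut) to 1.0 (fully open).
Only numpy, scipy, OpenCV 4.12 (cv2) and the standard library are available. Lean on these libraries where they do the work, as an engineer would, in place of code of your own. Each camera call takes 0.05 s, during which the arm holds its last target. There are 200 camera calls.

## Working session

There is one attempt and no reset: what is moved stays moved. The work goes in short steps, Python scripts to look and compute and a tool call to move; the robot and the scene stay as the last step left them, time stands still between calls to the robot, and variables do not carry over. Pictures are saved under pics/ and viewed, about 8 in all and at most 12, crops included, and the job is handed in when it is done.

Besides the shell and the picture viewer there is one more tool, called as a command line: name --argument value ..., lists and objects as JSON in quotes. step_arm: Moves the arm, as the interface text tells. Shift numbers are shares of 0.1 m and turn numbers shares of 60 degrees, none past 1 either way. Its arguments: {"type":"object","properties":{"increments":{"type":"array","items":{"type":"object","properties":{"dx":{"type":"number"},"dy":{"type":"number"},"dz":{"type":"number"},"twist":{"type":"number"},"jaw":{"type":"number"}}}},"newtons":{"type":"number"}},"required":["increments"]}

```bash
mkdir -p pics
python3 - <<'E'
from station import status, optics
import cv2,numpy as np
s=status.state(); print({k:np.round(v,3).tolist() for k,v in s.items()})
for c in ["scene","top"]:
    im=optics.snapshot(c); cv2.imwrite(f"pics/{c}0.png",im[...,::-1])
    for l in ["hub","grip","selector","bowl_mid","tray_mid","syrup_mid","press","mould"]:
        print(c,l,[(np.round(d["position"],3).tolist(),round(d["confidence"],2)) for d in optics.spot_point(l,c)[:2]])
a=cv2.imread("pics/scene0.png");b=cv2.imread("pics/top0.png")
cv2.imwrite("pics/both0.png",cv2.resize(np.hstack([a,b]),(800,300)))
E
```

```text
{'clock': 0.0, 'qpos': [-1.308, 0.494, 1.346, 0.0, 1.303, -0.096], 'joint_velocities': [0.002, 0.0, 0.0, -0.001, -0.0, 0.001], 'effort': [0.007, -88.215, -38.386, 0.0, 0.01, 0.0], 'position': [0.219, -0.585, 0.202], 'tool_rot': [-0.367, 2.028, -2.025], 'force': [-0.704, 0.115, -0.09], 'wrist_torque': [-0.02, -0.014, -0.002], 'opening': 0.999}
scene hub [([0.641, 0.057, 0.222], 0.91)]
scene grip [([0.481, 0.031, 0.229], 0.88)]
scene selector [([0.556, 0.031, 0.232], 0.47)]
scene bowl_mid [([0.671, 0.349, 0.048], 0.92)]
scene tray_mid [([0.618, -0.255, 0.026], 0.56)]
scene syrup_mid [([0.483, -0.172, 0.084], 0.82)]
scene press [([0.643, 0.055, 0.001], 0.76)]
scene mould [([0.642, 0.053, 0.017], 0.72)]
top hub [([0.642, 0.05, 0.221], 0.91)]
top grip [([0.487, 0.028, 0.237], 0.73)]
top selector [([0.559, 0.032, 0.235], 0.5)]
top bowl_mid [([0.483, 0.028, 0.237], 0.49)]
top tray_mid [([0.618, -0.254, 0.022], 0.74)]
top syrup_mid [([0.487, -0.18, 0.08], 0.79)]
top press [([0.644, 0.052, -0.002], 0.89)]
top mould [([0.644, 0.056, 0.018], 0.81)]
```

View pics/both0.png

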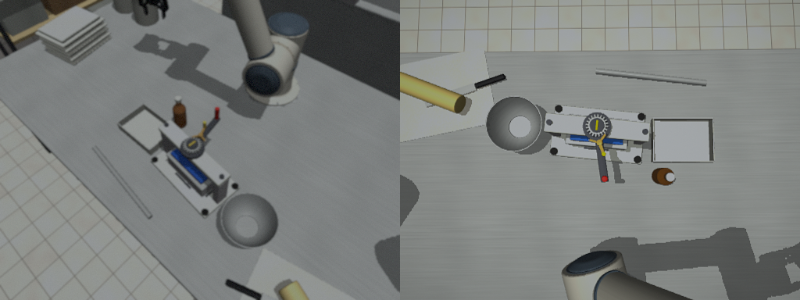

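The side-by-side picture shows the press at the centre of the top view: hub at about (597,125), red grip at (604,178) and the yellow rocker between them. The bowl is to the left, the tray and bottle to the right. Next I'll triangulate the coloured tops.

```bash
cat > h.py <<'E'
import cv2,numpy as np
from station import status, optics
def proj(c,p):
    C=optics.calibration(c);K=np.array(C["K"]);T=np.array(C["extrinsics"])
    q=T[:3,:3]@np.array(p)+T[:3,3]; q=q*[1,-1,-1]; u=K@q; return u[:2]/u[2]
def atz(c,uv,z):
    C=optics.calibration(c);K=np.array(C["K"]);T=np.array(C["extrinsics"])
    d=np.linalg.inv(K)@[uv[0],uv[1],1]; d=T[:3,:3].T@(d*[1,-1,-1]); o=-T[:3,:3].T@T[:3,3]
    return o+d*(z-o[2])/d[2]
E
python3 - <<'E'
from h import *
out=[]
for c in ["scene","top"]:
    im=cv2.imread(f"pics/{c}0.png"); u=proj(c,[.56,.04,.22]); print(c,u)
    x,y=int(u[0])-40,int(u[1])-40
    out.append(cv2.resize(im[y:y+80,x:x+80],(400,400),interpolation=cv2.INTER_CUBIC)); print(x,y)
    hsv=cv2.cvtColor(im,cv2.COLOR_BGR2HSV)
    H,S,V=[hsv[...,i].astype(int) for i in range(3)]
    for n,m in [("red",((H<5)|(H>173))&(S>170)&(V>60)),("yel",(H>18)&(H<32)&(S>150)&(V>100))]:
        m=m.astype(np.uint8); N,L,st,ce=cv2.connectedComponentsWithStats(m)
        for i in range(1,N):
            if st[i,4]>4 and np.hypot(*(ce[i]-u))<60: print(c,n,st[i].tolist(),ce[i].round(1),atz(c,ce[i],.234).round(3))
cv2.imwrite("pics/crop0.png",np.hstack(out))
print([proj("top",p).round(1).tolist() for p in ([.642,.053,.221],[.484,.03,.234],[.557,.032,.233])])
E
```

```text
scene [261.46632391 163.9064076 ]
221 123
scene red [276, 138, 4, 14, 30] [277.5 144.4] [0.484 0.034 0.234]
top [257.58325472 195.15589939]
217 155
top red [258, 225, 8, 8, 50] [261.5 228.4] [0.484 0.032 0.234]
top yel [250, 154, 4, 13, 33] [251.5 159.7] [0.641 0.053 0.234]
top yel [243, 172, 20, 28, 116] [256.1 185.8] [0.581 0.043 0.234]
[[251.7, 160.1], [262.3, 228.3], [261.1, 196.1]]
```

View pics/crop0.png

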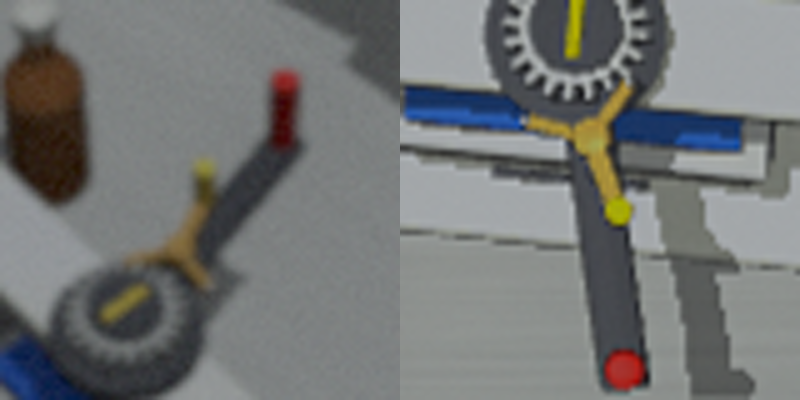

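The crop shows the knob (618,210 in the crop) on the -y side of the lever, which is the wind-up side, as stated. The red grip is at (625,370). Now the tool axes and a plan.

```bash
cat >> h.py <<'E'
from scipy.spatial.transform import Rotation as Ro
def show(tgt=None):
    s=status.state();R=Ro.from_rotvec(s["tool_rot"]).as_matrix()
    print(round(s["clock"],2),np.round(s["position"],4),"F",np.round(s["force"],1),"open",round(s["opening"],2))
    print("x",R[:,0].round(3),"z",R[:,2].round(3),"y",R[:,1].round(3))
    if tgt is not None: print("tool shift /0.1:",(R.T@(np.array(tgt)-s["position"])/.1).round(2))
E
python3 - <<'E'
from h import *
show([.555,-.01,.30])
for p,z in (((260.6,197),.245),((262,229),.257),((261.5,228.4),.25),((251.7,160),.221)): print(atz("top",p,z).round(4))
E
```

```text
0.9 [ 0.2189 -0.5854  0.2028] F [ 0.2 -0.2 -0.4] open 1.0
x [-0.937 -0.35   0.   ] z [ 0.35  -0.937  0.   ] y [-0. -0. -1.]
tool shift /0.1: [-5.16 -0.97 -4.21]
[0.5543 0.0333 0.245 ]
[0.4833 0.031  0.257 ]
[0.4844 0.032  0.25  ]
[0.6422 0.053  0.221 ]
```

step_arm --increments '[{"dy": -0.5, "jaw": 1}, {"dy": -0.5, "jaw": 1}, {"dx": -0.35, "dz": -0.28, "jaw": 1}, {"dx": -0.35, "dz": -0.28, "jaw": 1}, {"dx": -0.35, "dz": -0.28, "jaw": 1}]' --newtons 20

```text
invalid input at $.increments[0]: expected keys dx, dy, dz, twist, jaw
```

step_arm --increments '[{"dx": -0.35, "dz": -0.28, "jaw": 1}, {"dx": -0.35, "dz": -0.28, "jaw": 1}, {"dx": -0.35, "dz": -0.28, "jaw": 1}, {"dx": -0.35, "dz": -0.28, "jaw": 1}, {"dx": -0.35, "dz": -0.28, "jaw": 1}]'

```text
invalid input at $.increments[0]: expected keys dx, dy, dz, twist, jaw
```

step_arm --increments '[{"dx": -0.35, "dz": -0.28, "jaw": 1}, {"dx": -0.35, "dz": -0.28, "jaw": 1}, {"twist": 0.1, "jaw": 1}, {"twist": 0.1, "jaw": 1}, {"jaw": 1}]'

```text
invalid input at $.increments[0]: expected keys dx, dy, dz, twist, jaw
```

Run:
```python
from h import *
show([.557,-.01,.26])
```

```text
0.9 [ 0.2189 -0.5854  0.2028] F [ 0.2 -0.2 -0.4] open 1.0
x [-0.937 -0.35   0.   ] z [ 0.35  -0.937  0.   ] y [-0. -0. -1.]
tool shift /0.1: [-5.18 -0.57 -4.21]
```

Every key is required in every row.

step_arm --increments '[{"dx": 0, "dy": -0.5, "dz": 0, "twist": 0, "jaw": 1}, {"dx": 0, "dy": -0.5, "dz": 0, "twist": 0, "jaw": 1}, {"dx": -0.35, "dy": 0, "dz": -0.28, "twist": 0, "jaw": 1}, {"dx": -0.35, "dy": 0, "dz": -0.28, "twist": 0, "jaw": 1}, {"dx": -0.35, "dy": 0, "dz": -0.28, "twist": 0, "jaw": 1}]' --newtons 20

```text
clock: 1.32
position: [0.283, -0.4799, 0.2962]
tool_rot: [-0.359, 2.029, -2.033]
force: [0.9, -0.5, 0.6]
opening: 0.299
```

step_arm --increments '[{"dx": -0.35, "dy": 0, "dz": -0.28, "twist": 0, "jaw": 1}, {"dx": -0.35, "dy": 0, "dz": -0.28, "twist": 0, "jaw": 1}, {"dx": -0.35, "dy": 0, "dz": -0.28, "twist": 0, "jaw": 1}, {"dx": -0.35, "dy": 0, "dz": -0.28, "twist": 0, "jaw": 1}, {"dx": -0.35, "dy": 0, "dz": -0.28, "twist": 0, "jaw": 1}]'

```text
clock: 1.73
position: [0.3907, -0.2999, 0.2971]
tool_rot: [-0.354, 2.026, -2.038]
force: [1.5, -0.8, 0.1]
opening: -0.005
```

step_arm --increments '[{"dx": -0.35, "dy": 0, "dz": -0.28, "twist": 0, "jaw": 1}, {"dx": -0.35, "dy": 0, "dz": -0.28, "twist": 0, "jaw": 1}, {"dx": 0, "dy": 0, "dz": 0, "twist": 0.1, "jaw": 1}, {"dx": 0, "dy": 0, "dz": 0, "twist": 0.1, "jaw": 1}, {"dx": 0, "dy": 0, "dz": 0, "twist": 0, "jaw": 1}]'

```text
clock: 2.15
position: [0.4373, -0.2198, 0.2978]
tool_rot: [-0.144, 2.141, -2.152]
force: [0.4, -0.7, -0.5]
opening: 0.0
```

Run:
```python
from h import *
show([.557,-.01,.26])
```

```text
2.15 [ 0.4373 -0.2198  0.2978] F [ 0.4 -0.7 -0.5] open 0.0
x [-0.99  -0.139 -0.005] z [ 0.139 -0.99   0.005] y [ 0.006 -0.004 -1.   ]
tool shift /0.1: [-1.48  0.38 -1.91]
```

step_arm --increments '[{"dx": -0.3, "dy": 0, "dz": -0.3, "twist": 0, "jaw": 1}, {"dx": -0.3, "dy": 0, "dz": -0.3, "twist": 0, "jaw": 1}, {"dx": -0.3, "dy": 0, "dz": -0.3, "twist": 0, "jaw": 1}, {"dx": -0.3, "dy": 0, "dz": -0.3, "twist": 0, "jaw": 1}, {"dx": -0.3, "dy": 0, "dz": -0.3, "twist": 0, "jaw": 1}]'

```text
clock: 2.57
position: [0.562, -0.0562, 0.2984]
tool_rot: [-0.148, 2.135, -2.153]
force: [0.9, -0.1, 0.1]
opening: 0.003
```

Run:
```python
from h import *
show([.557,-.015,.226])
```

```text
2.57 [ 0.562  -0.0562  0.2984] F [ 0.9 -0.1  0.1] open 0.0
x [-0.99  -0.143 -0.005] z [ 0.143 -0.99   0.009] y [ 0.007 -0.008 -1.   ]
tool shift /0.1: [-0.01  0.72 -0.42]
```

step_arm --increments '[{"dx": 0, "dy": 0.1, "dz": -0.3, "twist": 0, "jaw": 1}, {"dx": 0, "dy": 0.3, "dz": 0, "twist": 0, "jaw": 1}, {"dx": 0, "dy": 0.3, "dz": 0, "twist": 0, "jaw": 1}, {"dx": 0, "dy": 0, "dz": 0, "twist": 0, "jaw": 1}, {"dx": 0, "dy": 0, "dz": 0, "twist": 0, "jaw": 1}]'

```text
clock: 2.98
position: [0.5638, -0.0204, 0.2271]
tool_rot: [-0.166, 2.121, -2.138]
force: [1.3, -0.5, 0.8]
opening: -0.002
```

Run:
```python
from h import *
show([.556,.0,.226])
im=optics.snapshot("top")[...,::-1]; im2=optics.snapshot("wrist")[...,::-1]
cv2.imwrite("pics/pre.png",np.hstack([cv2.resize(im[140:250,200:310],(384,384),interpolation=cv2.INTER_CUBIC),cv2.resize(im2,(412,384))]))
```

```text
2.98 [ 0.5638 -0.0204  0.2271] F [ 1.3 -0.5  0.8] open -0.0
x [-0.986 -0.166 -0.01 ] z [ 0.166 -0.986  0.009] y [ 0.011 -0.007 -1.   ]
tool shift /0.1: [ 0.04  0.01 -0.21]
```

View pics/pre.png

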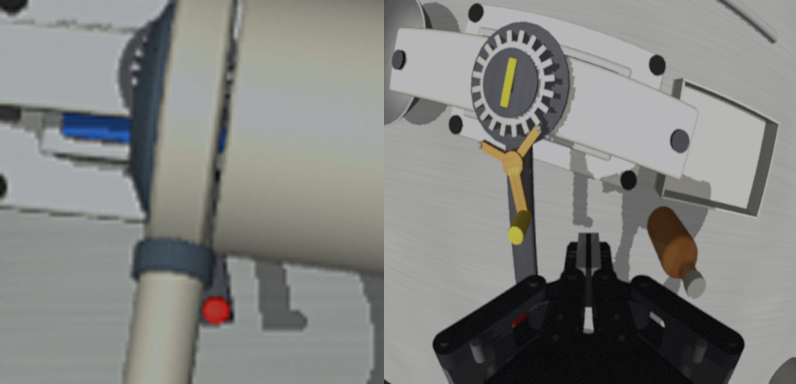

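The left image shows the arm hiding the press. The wrist view on the right has the shut fingers at (588,260), right of the knob at (517,230), at knob height. I'll push toward +y in small steps.

step_arm --increments '[{"dx": 0.05, "dy": 0, "dz": -0.15, "twist": 0, "jaw": 1}, {"dx": 0, "dy": 0, "dz": -0.08, "twist": 0, "jaw": 1}, {"dx": 0, "dy": 0, "dz": -0.08, "twist": 0, "jaw": 1}, {"dx": 0, "dy": 0, "dz": -0.08, "twist": 0, "jaw": 1}]'

```text
clock: 3.42
position: [0.5544, 0.0161, 0.2325]
tool_rot: [-0.153, 2.118, -2.139]
force: [0.4, -0.1, -0.3]
opening: 0.002
```

step_arm --increments '[{"dx": 0, "dy": 0, "dz": -0.07, "twist": 0, "jaw": 1}, {"dx": 0, "dy": 0, "dz": -0.07, "twist": 0, "jaw": 1}]'

```text
clock: 3.58
position: [0.5523, 0.0316, 0.2335]
tool_rot: [-0.151, 2.116, -2.138]
force: [0.2, 1.2, 0.4]
opening: 0.001
```

step_arm --increments '[{"dx": 0, "dy": 0, "dz": -0.07, "twist": 0, "jaw": 1}, {"dx": 0, "dy": 0, "dz": -0.07, "twist": 0, "jaw": 1}]'

```text
clock: 3.75
position: [0.55, 0.0471, 0.2337]
tool_rot: [-0.151, 2.116, -2.137]
force: [0.1, 0.8, -0.1]
opening: 0.001
```

Run:
```python
from h import *
show([.556,.02,.226])
im2=optics.snapshot("wrist")[...,::-1]
cv2.imwrite("pics/w1.png",im2[0:300])
```

```text
3.75 [0.55   0.0471 0.2337] F [ 0.1  0.8 -0.1] open 0.0
x [-0.986 -0.163 -0.021] z [ 0.162 -0.987  0.012] y [ 0.022 -0.008 -1.   ]
tool shift /0.1: [-0.01  0.08  0.28]
```

View pics/w1.png

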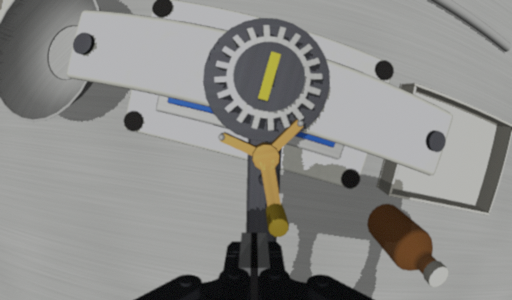

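The picture shows the knob top at (278,225) still right of the finger at (255,250), so something is off. I'll locate it with the wrist camera's fisheye model.

```bash
cat >> h.py <<'E'
def wray(uv):
    C=optics.calibration("wrist");K=np.array(C["K"]);T=np.array(C["extrinsics"])
    v=np.array([(uv[0]-K[0,2])/K[0,0],(uv[1]-K[1,2])/K[1,1]]);r=np.hypot(*v)
    d=np.array([*(v/r*np.sin(r)),np.cos(r)])*[1,-1,-1]
    return -T[:3,:3].T@T[:3,3],T[:3,:3].T@d
def wz(uv,z): o,d=wray(uv);return o+d*(z-o[2])/d[2]
def wp(p):
    C=optics.calibration("wrist");K=np.array(C["K"]);T=np.array(C["extrinsics"])
    q=(T[:3,:3]@np.array(p)+T[:3,3])*[1,-1,-1];r=np.hypot(q[0],q[1]);a=np.arctan2(r,q[2])
    return np.array([K[0,2]+K[0,0]*a*q[0]/r,K[1,2]+K[1,1]*a*q[1]/r])
E
python3 - <<'E'
from h import *
print("cam",wray((278,228))[0].round(3))
print("knob top",wz((278,228),.245),"hub",wz((268,77),.221),"pivot",wz((265,157),.213))
print("tcp px",wp(status.state()["position"]), "knob px",wp([.554,.033,.245]),wp([.554,.033,.215]))
for l in ["selector","hub","grip"]: print(l,[(np.round(d["position"],3).tolist(),round(d["confidence"],2)) for d in optics.spot_point(l,"wrist")[:2]])
E
```

```text
cam [0.624 0.061 0.407]
knob top [0.55426514 0.03279984 0.245     ] hub [0.6409782  0.05264474 0.221     ] pivot [0.58948007 0.04538229 0.213     ]
tcp px [251.27776598 223.70073936] knob px [277.58810102 228.35248413] [273.88898771 210.36262075]
selector [([0.561, 0.035, 0.234], 0.63)]
hub [([0.648, 0.053, 0.22], 0.81)]
grip [([0.484, 0.03, 0.234], 0.66)]
```

Run:
```python
from h import *
im=cv2.imread("pics/w1.png")
cv2.imwrite("pics/w1c.png",cv2.resize(im[140:300,190:350],(600,600),interpolation=cv2.INTER_CUBIC))
p=status.state()["position"]
for z in (.234,.245,.26): print(z,wp([p[0],p[1],z]),wp([p[0]-.011,p[1],z]))
```

```text
0.234 [251.33170607 223.98403353] [248.62276776 239.30974564]
0.245 [251.40021507 231.35482683] [248.54288952 247.31732612]
0.26 [251.50920943 242.83818705] [248.42377536 259.70404414]
```

View pics/w1c.png

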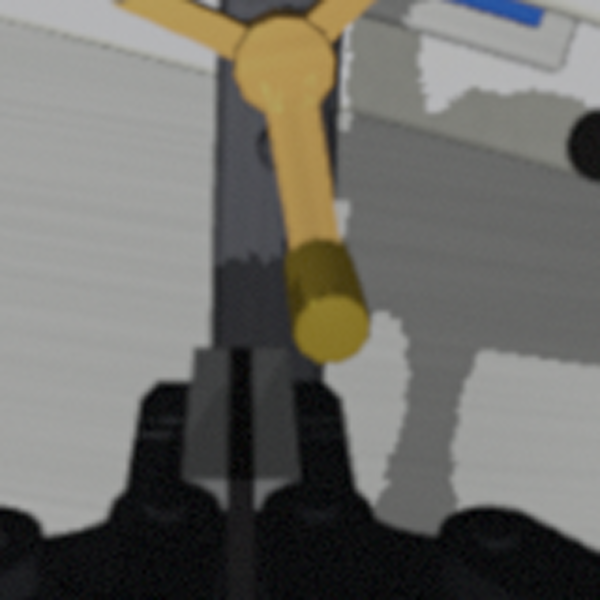

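The zoomed crop shows the pads ending at about (245,350) in the crop, short of the knob at (330,325). The tip seems to have passed over it, so the effective tip is higher or farther out than the TCP suggests. I'll go back over it and come in lower and nearer the hub.

step_arm --increments '[{"dx": 0, "dy": -0.3, "dz": 0, "twist": 0, "jaw": 1}, {"dx": 0, "dy": 0, "dz": 0.35, "twist": 0, "jaw": 1}, {"dx": 0, "dy": 0, "dz": 0.35, "twist": 0, "jaw": 1}, {"dx": 0, "dy": 0.2, "dz": 0, "twist": 0, "jaw": 1}, {"dx": 0, "dy": 0.2, "dz": 0, "twist": 0, "jaw": 1}]'

```text
clock: 4.37
position: [0.5646, -0.0269, 0.2281]
tool_rot: [-0.147, 2.109, -2.136]
force: [-0.4, 0.4, -0.1]
opening: -0.002
```

Run:
```python
from h import *
show([.562,-.015,.217])
im=optics.snapshot("scene")[...,::-1]
u=proj("scene",status.state()["position"]); print(u, proj("scene",[.554,.033,.245]))
x,y=int(u[0])-40,int(u[1])-40
cv2.imwrite("pics/s2.png",cv2.resize(im[y:y+80,x:x+80],(560,560),interpolation=cv2.INTER_CUBIC)); print(x,y)
```

```text
4.37 [ 0.5646 -0.0269  0.2281] F [-0.4  0.4 -0.1] open -0.0
x [-0.986 -0.165 -0.026] z [ 0.164 -0.986  0.015] y [ 0.028 -0.011 -1.   ]
tool shift /0.1: [ 0.01  0.11 -0.12]
[243.25226011 151.40959566] [261.05423039 155.74293463]
203 111
```

View pics/s2.png

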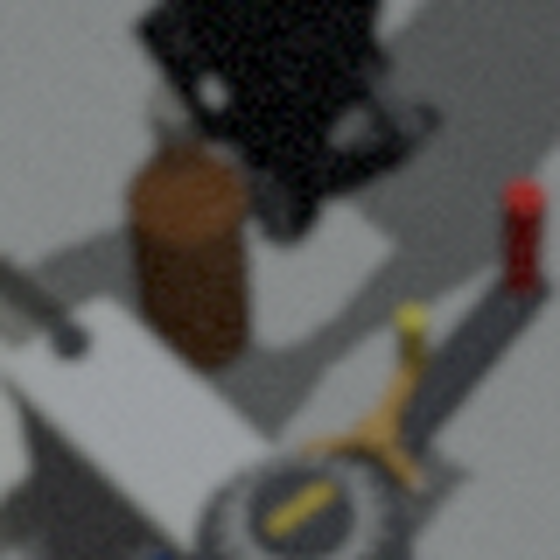

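Scene crop: fingertip at (290,240), about 6 px above the projected TCP. I'll triangulate the tip from this and the wrist pixel.

Run:
```python
from h import *
p=status.state()["position"]; print(p)
for z in (.22,.23,.24,.25,.26,.27): print(z,"scene-p",(atz("scene",(244.4,145.3),z)-p).round(4),"wrist-p",(wz((255,234),z)-p).round(4))
```

```text
[ 0.56333615 -0.02697466  0.22452805]
0.22 scene-p [-0.0219 -0.0161 -0.0045] wrist-p [-0.0089 -0.0039 -0.0045]
0.23 scene-p [-0.0157 -0.0099  0.0055] wrist-p [-0.0042 -0.003   0.0055]
0.24 scene-p [-0.0096 -0.0037  0.0155] wrist-p [ 0.0005 -0.002   0.0155]
0.25 scene-p [-0.0035  0.0024  0.0255] wrist-p [ 0.0051 -0.0011  0.0255]
0.26 scene-p [0.0027 0.0086 0.0355] wrist-p [ 0.0098 -0.0001  0.0355]
0.27 scene-p [0.0088 0.0148 0.0455] wrist-p [0.0145 0.0009 0.0455]
```

Both cameras put the real fingertip about 12–20 mm above the reported TCP, which agrees with the missed pass. I'll lower to TCP z of about 0.210, still clear of the bar and rocker, and push again.

step_arm --increments '[{"dx": 0.02, "dy": 0.15, "dz": 0, "twist": 0, "jaw": 1}, {"dx": 0, "dy": 0.03, "dz": -0.12, "twist": 0, "jaw": 1}, {"dx": 0, "dy": 0.02, "dz": -0.12, "twist": 0, "jaw": 1}]'

```text
clock: 4.67
position: [0.5577, -0.0056, 0.2031]
tool_rot: [-0.149, 2.114, -2.141]
force: [-0.1, 0.6, 0.1]
opening: 0.003
```

step_arm --increments '[{"dx": 0, "dy": 0, "dz": -0.08, "twist": 0, "jaw": 1}, {"dx": 0, "dy": 0, "dz": -0.05, "twist": 0, "jaw": 1}]'

```text
clock: 4.83
position: [0.5551, 0.0102, 0.2035]
tool_rot: [-0.151, 2.115, -2.14]
force: [1.1, -0.3, 0.4]
opening: -0.0
```

step_arm --increments '[{"dx": 0, "dy": 0, "dz": -0.06, "twist": 0, "jaw": 1}, {"dx": 0, "dy": 0, "dz": -0.06, "twist": 0, "jaw": 1}]'

```text
clock: 5.0
position: [0.5533, 0.024, 0.2047]
tool_rot: [-0.151, 2.113, -2.139]
force: [-0.6, 0.3, 0.2]
opening: 0.0
```

Run:
```python
from h import *
im2=optics.snapshot("wrist")[...,::-1]
show()
hsv=cv2.cvtColor(im2,cv2.COLOR_BGR2HSV);H,S,V=[hsv[...,i].astype(int) for i in range(3)]
m=((H>25)&(H<33)&(S>150)&(V>60)).astype(np.uint8);N,L,st,ce=cv2.connectedComponentsWithStats(m)
for i in range(1,N):
    if st[i,4]>15: print(st[i],ce[i].round(1),wz(ce[i],.24).round(3))
for l in ["selector","grip"]: print(l,[(np.round(d["position"],3).tolist(),round(d["confidence"],2)) for d in optics.spot_point(l,"wrist")[:2]])
cv2.imwrite("pics/w3.png",im2)
```

```text
5.05 [0.5531 0.025  0.2048] F [-1.2  1.1 -0.1] open 0.0
x [-0.986 -0.163 -0.021] z [ 0.163 -0.987  0.014] y [ 0.023 -0.01  -1.   ]
[215  42  25  57 628] [226.9  70.4] [0.64  0.051 0.24 ]
[205 240  18   8  94] [213.1 243.4] [0.554 0.045 0.24 ]
selector [([0.554, 0.048, 0.232], 0.92)]
grip []
```

The knob has moved from y=.033 to .046. Pushing on gently.

step_arm --increments '[{"dx": 0, "dy": 0, "dz": -0.05, "twist": 0, "jaw": 1}, {"dx": 0, "dy": 0, "dz": -0.05, "twist": 0, "jaw": 1}]'

```text
clock: 5.32
position: [0.5521, 0.0331, 0.2047]
tool_rot: [-0.149, 2.112, -2.14]
force: [1.4, -0.8, -0.3]
opening: 0.003
```

Run:
```python
from h import *
im2=optics.snapshot("wrist")[...,::-1]
show()
for l in ["selector","grip","hub"]: print(l,[(np.round(d["position"],3).tolist(),round(d["confidence"],2)) for d in optics.spot_point(l,"wrist")[:2]])
cv2.imwrite("pics/w4.png",im2[:300])
```

```text
5.37 [0.5519 0.0339 0.2047] F [-0.4  0.9  0.4] open 0.0
x [-0.986 -0.163 -0.022] z [ 0.162 -0.987  0.014] y [ 0.024 -0.011 -1.   ]
selector [([0.556, 0.054, 0.235], 0.67)]
grip []
hub [([0.556, 0.055, 0.236], 0.69), ([0.644, 0.052, 0.221], 0.63)]
```

View pics/w4.png

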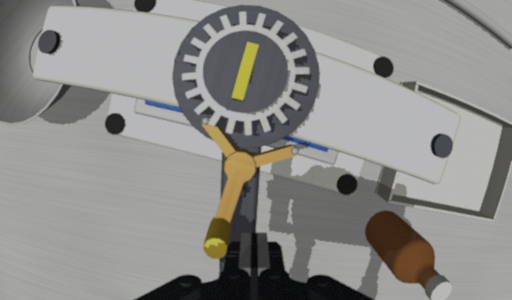

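The knob is now left of the lever at (215,240) with the opposite pawl arm engaged, so the selector has flipped. Backing off, rising, opening halfway and moving over the grip.

step_arm --increments '[{"dx": 0, "dy": 0, "dz": 0.1, "twist": 0, "jaw": 1}, {"dx": 0, "dy": -0.4, "dz": 0, "twist": 0, "jaw": 1}, {"dx": 0, "dy": -0.4, "dz": 0, "twist": 0, "jaw": 0}, {"dx": 0.35, "dy": 0, "dz": 0, "twist": 0, "jaw": 0}, {"dx": 0.35, "dy": 0, "dz": 0, "twist": 0, "jaw": 0}]'

```text
clock: 5.93
position: [0.4873, 0.009, 0.286]
tool_rot: [-0.15, 2.111, -2.14]
force: [-0.3, -0.3, -0.1]
opening: 0.413
```

step_arm --increments '[{"dx": 0, "dy": 0, "dz": 0, "twist": 0, "jaw": 0}, {"dx": 0, "dy": 0, "dz": 0, "twist": 0, "jaw": 0}]'

```text
clock: 6.1
position: [0.4831, 0.0069, 0.2877]
tool_rot: [-0.147, 2.11, -2.141]
force: [0.1, -0.8, -1.0]
opening: 0.497
```

Run:
```python
from h import *
im2=optics.snapshot("wrist")[...,::-1]; im=optics.snapshot("scene"); it=optics.snapshot("top")
show([.484,.032,.25])
for c in ["wrist","scene","top"]:
  for l in ["selector","grip","hub"]: print(c,l,[(np.round(d["position"],3).tolist(),round(d["confidence"],2)) for d in optics.spot_point(l,c)[:2]])
```

```text
6.25 [0.4839 0.0074 0.287 ] F [1.2 0.3 0.5] open 0.5
x [-0.986 -0.162 -0.022] z [ 0.162 -0.987  0.016] y [ 0.025 -0.012 -1.   ]
tool shift /0.1: [-0.03  0.37 -0.25]
wrist selector [([0.554, 0.054, 0.234], 0.94)]
wrist grip [([0.484, 0.037, 0.234], 0.88)]
wrist hub []
scene selector [([0.551, 0.053, 0.23], 0.6)]
scene grip [([0.479, 0.037, 0.229], 0.65)]
scene hub [([0.641, 0.051, 0.224], 0.94)]
top selector [([0.556, 0.054, 0.232], 0.42)]
top grip []
top hub [([0.645, 0.054, 0.22], 0.6)]
```

step_arm --increments '[{"dx": 0.03, "dy": 0, "dz": -0.3, "twist": 0, "jaw": 0}, {"dx": 0, "dy": 0.25, "dz": 0, "twist": 0, "jaw": 0}, {"dx": 0, "dy": 0.1, "dz": 0, "twist": 0, "jaw": 0}, {"dx": 0, "dy": 0, "dz": 0, "twist": 0, "jaw": 0}]'

```text
clock: 7.03
position: [0.4776, 0.0375, 0.251]
tool_rot: [-0.146, 2.109, -2.14]
force: [-0.7, -0.0, 0.3]
opening: 0.501
```

Run:
```python
from h import *
im2=optics.snapshot("wrist")[...,::-1]
show([.484,.036,.20])
print([(np.round(d["position"],3).tolist(),round(d["confidence"],2)) for d in optics.spot_point("grip","wrist")[:2]])
cv2.imwrite("pics/w5.png",im2)
```

```text
7.08 [0.4777 0.0373 0.2516] F [-0.6 -0.2 -0. ] open 0.5
x [-0.986 -0.162 -0.024] z [ 0.162 -0.987  0.016] y [ 0.027 -0.012 -1.   ]
tool shift /0.1: [-0.05  0.52  0.01]
[]
```

View pics/w5.png

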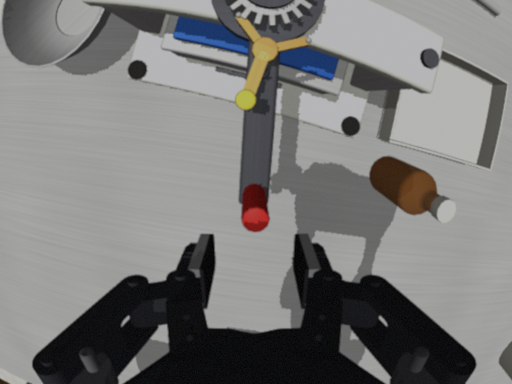

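The wrist view shows the red grip at (255,215) centred between the open fingers (205 and 305), and the knob on the left side. I'll shift a little hubward and descend.

step_arm --increments '[{"dx": -0.12, "dy": 0, "dz": 0, "twist": 0, "jaw": 0}, {"dx": 0, "dy": 0.2, "dz": 0, "twist": 0, "jaw": 0}, {"dx": 0, "dy": 0.2, "dz": 0, "twist": 0, "jaw": 0}, {"dx": 0, "dy": 0.1, "dz": 0, "twist": 0, "jaw": 0}]'

```text
clock: 7.47
position: [0.4962, 0.0368, 0.2072]
tool_rot: [-0.132, 2.104, -2.138]
force: [0.6, 0.5, 0.3]
opening: 0.499
```

Run:
```python
from h import *
im2=optics.snapshot("wrist")[...,::-1]
show([.489,.036,.20])
print([(np.round(d["position"],3).tolist(),round(d["confidence"],2)) for d in optics.spot_point("grip","wrist")[:2]])
cv2.imwrite("pics/w6.png",im2[100:340,100:420])
```

```text
7.52 [0.4956 0.0367 0.2061] F [-0.8  0.1 -2.2] open 0.5
x [-0.987 -0.16  -0.033] z [ 0.16  -0.987  0.019] y [ 0.036 -0.013 -0.999]
tool shift /0.1: [ 0.07  0.06 -0.  ]
[([0.483, 0.034, 0.236], 0.69)]
```

View pics/w6.png

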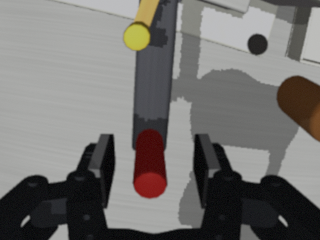

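The grip is caged between the pads (pads at columns 105 and 205, grip at 150 in the crop). Now a helper for lever angle and tangential force, then the first idle swing counter-clockwise.

```bash
cat >> h.py <<'E'
def lev():
    s=status.state();p=np.array(s["position"]);d=p[:2]-[.6418,.053]
    R=Ro.from_rotvec(s["tool_rot"]).as_matrix();th=(np.arctan2(d[1],d[0])%(2*np.pi))-np.pi+.077
    r=np.hypot(*d);t=np.array([d[1],-d[0]])/r
    xa=(np.arctan2(R[1,0],R[0,0])%(2*np.pi))-np.pi+.077
    print(f"t{s['clock']:.2f} th_tcp {th:.3f} r {r:.4f} z {p[2]:.3f} x-axis angle {xa:.3f} drive force {-(t@np.array(s['force'])[:2]):.1f} F",np.round(s["force"],1))
E
python3 -c "
from h import *
lev()"
```

```text
t7.57 th_tcp 0.187 r 0.1471 z 0.207 x-axis angle 0.238 drive force -0.2 F [0.1 0.2 0.3]
```

step_arm --increments '[{"dx": 0.04, "dy": 0, "dz": 0.06, "twist": 0, "jaw": 0}, {"dx": 0, "dy": 0, "dz": 0.1, "twist": -0.06, "jaw": 0}, {"dx": 0, "dy": 0, "dz": 0.1, "twist": -0.06, "jaw": 0}]'

```text
clock: 7.82
position: [0.4967, 0.01, 0.2105]
tool_rot: [-0.262, 2.033, -2.069]
force: [-0.4, 1.1, -0.3]
opening: 0.496
```

```bash
python3 -c "
from h import *
lev()"
```

```text
t7.82 th_tcp 0.365 r 0.1514 z 0.210 x-axis angle 0.367 drive force -1.1 F [-0.4  1.1 -0.3]
```

step_arm --increments '[{"dx": 0, "dy": 0.02, "dz": 0.1, "twist": -0.06, "jaw": 0}, {"dx": 0, "dy": 0.02, "dz": 0.1, "twist": -0.06, "jaw": 0}, {"dx": 0, "dy": 0.02, "dz": 0.08, "twist": -0.05, "jaw": 0}]'

```text
clock: 8.07
position: [0.5076, -0.0193, 0.2096]
tool_rot: [-0.433, 1.918, -1.963]
force: [-0.6, 4.7, 2.2]
opening: 0.503
```

```bash
python3 -c "
from h import *
lev()
optics.snapshot('wrist')
print([(np.round(d['position'],3).tolist(),round(d['confidence'],2)) for l in ('grip','selector') for d in optics.spot_point(l,'wrist')[:1]])
lev()"
```

```text
t8.07 th_tcp 0.571 r 0.1524 z 0.210 x-axis angle 0.554 drive force -4.4 F [-0.6  4.7  2.2]
[([0.494, -0.012, 0.233], 0.88), ([0.558, 0.03, 0.235], 0.62)]
t8.22 th_tcp 0.568 r 0.1524 z 0.209 x-axis angle 0.548 drive force -0.0 F [-1.  -0.5  0.4]
```

step_arm --increments '[{"dx": 0, "dy": 0, "dz": 0.1, "twist": -0.05, "jaw": 0}, {"dx": 0, "dy": 0, "dz": -0.12, "twist": 0.05, "jaw": 0}, {"dx": 0, "dy": 0, "dz": -0.12, "twist": 0.05, "jaw": 0}, {"dx": 0, "dy": 0, "dz": -0.08, "twist": 0.05, "jaw": 0}, {"dx": 0, "dy": 0, "dz": -0.08, "twist": 0.05, "jaw": 0}]'

```text
clock: 8.63
position: [0.494, 0.0088, 0.2112]
tool_rot: [-0.263, 2.023, -2.063]
force: [1.7, -1.7, 0.7]
opening: 0.499
```

```bash
python3 -c "
from h import *
lev()"
```

```text
t8.63 th_tcp 0.367 r 0.1543 z 0.211 x-axis angle 0.375 drive force 2.1 F [ 1.7 -1.7  0.7]
```

step_arm --increments '[{"dx": 0, "dy": 0, "dz": -0.08, "twist": 0.05, "jaw": 0}, {"dx": 0, "dy": 0, "dz": -0.08, "twist": 0.05, "jaw": 0}, {"dx": 0, "dy": 0, "dz": -0.08, "twist": 0.05, "jaw": 0}]'

```text
clock: 8.88
position: [0.4881, 0.0328, 0.2126]
tool_rot: [-0.085, 2.114, -2.154]
force: [3.1, -7.2, -3.8]
opening: 0.5
```

```bash
python3 -c "
from h import *
lev()"
```

```text
t8.88 th_tcp 0.208 r 0.1551 z 0.213 x-axis angle 0.203 drive force 7.6 F [ 3.1 -7.2 -3.8]
```

Driving now at about 7.6 N. Continuing the stroke.

step_arm --increments '[{"dx": 0, "dy": 0.03, "dz": -0.08, "twist": 0.05, "jaw": 0}, {"dx": 0, "dy": 0.02, "dz": -0.08, "twist": 0.05, "jaw": 0}, {"dx": 0, "dy": 0.02, "dz": -0.08, "twist": 0.05, "jaw": 0}, {"dx": 0, "dy": 0.02, "dz": -0.08, "twist": 0.05, "jaw": 0}]'

```text
clock: 9.22
position: [0.4885, 0.0638, 0.2073]
tool_rot: [-0.176, -2.173, 2.216]
force: [-0.1, -8.8, 6.1]
opening: 0.501
```

```bash
python3 -c "
from h import *
lev()"
```

```text
t9.22 th_tcp 0.007 r 0.1537 z 0.207 x-axis angle -0.026 drive force 8.8 F [-0.1 -8.8  6.1]
```

step_arm --increments '[{"dx": 0, "dy": 0.02, "dz": -0.08, "twist": 0.05, "jaw": 0}, {"dx": 0, "dy": 0.02, "dz": -0.08, "twist": 0.05, "jaw": 0}, {"dx": 0, "dy": 0.02, "dz": -0.08, "twist": 0.05, "jaw": 0}, {"dx": 0, "dy": 0.02, "dz": -0.08, "twist": 0.05, "jaw": 0}]'

```text
clock: 9.55
position: [0.495, 0.0943, 0.2028]
tool_rot: [-0.414, -2.049, 2.086]
force: [-2.8, -7.7, 5.9]
opening: 0.496
```

```bash
python3 -c "
from h import *
lev()"
```

```text
t9.55 th_tcp -0.197 r 0.1525 z 0.203 x-axis angle -0.255 drive force 8.2 F [-2.8 -7.7  5.9]
```

step_arm --increments '[{"dx": 0, "dy": 0, "dz": -0.08, "twist": 0.04, "jaw": 0}, {"dx": 0, "dy": 0, "dz": -0.08, "twist": 0.04, "jaw": 0}, {"dx": 0, "dy": 0, "dz": -0.08, "twist": 0.04, "jaw": 0}, {"dx": 0, "dy": 0, "dz": -0.08, "twist": 0.04, "jaw": 0}]'

```text
clock: 9.88
position: [0.5048, 0.1228, 0.2038]
tool_rot: [-0.583, -1.935, 1.973]
force: [-1.0, -9.1, -3.7]
opening: 0.5
```

```bash
python3 -c "
from h import *
lev()"
```

```text
t9.88 th_tcp -0.394 r 0.1538 z 0.204 x-axis angle -0.441 drive force 8.6 F [-1.  -9.1 -3.7]
```

step_arm --increments '[{"dx": 0, "dy": 0, "dz": -0.08, "twist": 0.05, "jaw": 0}, {"dx": 0, "dy": 0, "dz": -0.08, "twist": 0.05, "jaw": 0}, {"dx": 0, "dy": 0, "dz": -0.08, "twist": 0.05, "jaw": 0}]'

```text
clock: 10.13
position: [0.5155, 0.1417, 0.2044]
tool_rot: [-0.725, -1.825, 1.863]
force: [-3.2, -9.1, -3.1]
opening: 0.502
```

```bash
python3 -c "
from h import *
lev()
optics.snapshot('wrist')
print([(np.round(d['position'],3).tolist(),round(d['confidence'],2)) for l in ('grip','selector') for d in optics.spot_point(l,'wrist')[:1]])
lev()"
```

```text
t10.13 th_tcp -0.535 r 0.1544 z 0.204 x-axis angle -0.612 drive force 9.3 F [-3.2 -9.1 -3.1]
[([0.503, 0.136, 0.236], 0.95), ([0.577, 0.108, 0.236], 0.83)]
t10.28 th_tcp -0.538 r 0.1545 z 0.204 x-axis angle -0.609 drive force 4.8 F [-1.4 -4.9 -2.4]
```

The paused reading sags to 4.8 N, so the pad is still free. I'll finish the stroke and then swing back (idle).

step_arm --increments '[{"dx": 0, "dy": 0, "dz": -0.07, "twist": 0.03, "jaw": 0}, {"dx": 0, "dy": 0, "dz": -0.07, "twist": 0.03, "jaw": 0}, {"dx": 0, "dy": 0, "dz": 0.12, "twist": -0.05, "jaw": 0}, {"dx": 0, "dy": 0, "dz": 0.12, "twist": -0.06, "jaw": 0}, {"dx": 0, "dy": 0, "dz": 0.1, "twist": -0.06, "jaw": 0}]'

```text
clock: 10.7
position: [0.4996, 0.1264, 0.2056]
tool_rot: [-0.633, -1.885, 1.941]
force: [-0.2, -1.0, 1.0]
opening: 0.495
```

step_arm --increments '[{"dx": 0, "dy": 0, "dz": 0.1, "twist": -0.06, "jaw": 0}, {"dx": 0, "dy": 0, "dz": 0.1, "twist": -0.06, "jaw": 0}, {"dx": 0, "dy": 0, "dz": 0.1, "twist": -0.06, "jaw": 0}, {"dx": 0, "dy": 0, "dz": 0.1, "twist": -0.06, "jaw": 0}]'

```text
clock: 11.03
position: [0.4803, 0.0917, 0.209]
tool_rot: [-0.405, -2.036, 2.106]
force: [0.9, 1.1, -0.9]
opening: 0.503
```

```bash
python3 -c "
from h import *
lev()"
```

```text
t11.03 th_tcp -0.158 r 0.1660 z 0.209 x-axis angle -0.247 drive force -1.3 F [ 0.9  1.1 -0.9]
```

step_arm --increments '[{"dx": -0.05, "dy": 0.02, "dz": 0.08, "twist": -0.1, "jaw": 0}, {"dx": -0.06, "dy": 0.02, "dz": 0.09, "twist": -0.1, "jaw": 0}, {"dx": -0.02, "dy": 0, "dz": 0.1, "twist": -0.07, "jaw": 0}, {"dx": -0.01, "dy": 0, "dz": 0.1, "twist": -0.06, "jaw": 0}, {"dx": 0, "dy": 0, "dz": 0.1, "twist": -0.06, "jaw": 0}]'

```text
clock: 11.45
position: [0.4859, 0.0425, 0.2104]
tool_rot: [-0.041, 2.099, -2.192]
force: [0.0, 1.3, -1.5]
opening: 0.502
```

```bash
python3 -c "
from h import *
lev()"
```

```text
t11.45 th_tcp 0.144 r 0.1562 z 0.210 x-axis angle 0.172 drive force -1.3 F [ 0.   1.3 -1.5]
```

step_arm --increments '[{"dx": 0, "dy": 0, "dz": 0.1, "twist": -0.06, "jaw": 0}, {"dx": 0, "dy": 0, "dz": 0.1, "twist": -0.06, "jaw": 0}, {"dx": 0, "dy": 0, "dz": 0.1, "twist": -0.06, "jaw": 0}, {"dx": 0, "dy": 0, "dz": 0.1, "twist": -0.06, "jaw": 0}]'

```text
clock: 11.78
position: [0.492, 0.0032, 0.2147]
tool_rot: [-0.303, 1.959, -2.06]
force: [-0.0, 7.8, -4.2]
opening: 0.5
```

```bash
python3 -c "
from h import *
lev()"
```

```text
t11.78 th_tcp 0.398 r 0.1579 z 0.215 x-axis angle 0.428 drive force -7.4 F [-0.   7.8 -4.2]
```

step_arm --increments '[{"dx": 0, "dy": 0.04, "dz": 0, "twist": 0, "jaw": 0}]'

```text
clock: 11.87
position: [0.4927, 0.0024, 0.2117]
tool_rot: [-0.301, 1.958, -2.059]
force: [-0.2, 2.0, 0.9]
opening: 0.502
```

```bash
python3 -c "
from h import *
lev()
im=optics.snapshot('wrist')
print([(np.round(d['position'],3).tolist(),round(d['confidence'],2)) for l in ('grip','selector') for d in optics.spot_point(l,'wrist')[:1]])
lev()"
```

```text
t11.87 th_tcp 0.404 r 0.1575 z 0.212 x-axis angle 0.428 drive force -2.0 F [-0.2  2.   0.9]
[([0.484, 0.014, 0.233], 0.56), ([0.555, 0.045, 0.23], 0.61)]
t12.02 th_tcp 0.396 r 0.1578 z 0.211 x-axis angle 0.425 drive force -0.9 F [-0.3  0.9  0.1]
```

step_arm --increments '[{"dx": 0, "dy": 0.02, "dz": 0.09, "twist": -0.055, "jaw": 0}, {"dx": 0, "dy": 0.02, "dz": 0.09, "twist": -0.055, "jaw": 0}, {"dx": 0, "dy": 0.02, "dz": 0.08, "twist": -0.055, "jaw": 0}]'

```text
clock: 12.27
position: [0.5016, -0.0183, 0.2066]
tool_rot: [-0.46, 1.86, -1.964]
force: [0.1, 1.2, 1.3]
opening: 0.499
```

```bash
python3 -c "
from h import *
lev()"
```

```text
t12.27 th_tcp 0.547 r 0.1573 z 0.207 x-axis angle 0.596 drive force -1.0 F [0.1 1.2 1.3]
```

step_arm --increments '[{"dx": 0, "dy": 0, "dz": 0.08, "twist": -0.03, "jaw": 0}, {"dx": 0, "dy": 0, "dz": 0.07, "twist": -0.03, "jaw": 0}, {"dx": 0, "dy": 0, "dz": -0.12, "twist": 0.05, "jaw": 0}, {"dx": 0, "dy": 0, "dz": -0.12, "twist": 0.06, "jaw": 0}, {"dx": 0, "dy": 0, "dz": -0.08, "twist": 0.05, "jaw": 0}]'

```text
clock: 12.68
position: [0.4936, -0.003, 0.2055]
tool_rot: [-0.354, 1.927, -2.031]
force: [3.1, -3.1, 0.9]
opening: 0.504
```

step_arm --increments '[{"dx": 0, "dy": 0, "dz": -0.08, "twist": 0.05, "jaw": 0}, {"dx": 0, "dy": 0, "dz": -0.08, "twist": 0.05, "jaw": 0}, {"dx": 0, "dy": 0, "dz": -0.08, "twist": 0.05, "jaw": 0}]'

```text
clock: 12.93
position: [0.488, 0.02, 0.2056]
tool_rot: [-0.177, 2.016, -2.125]
force: [6.7, -9.4, -2.1]
opening: 0.501
```

```bash
python3 -c "
from h import *
lev()"
```

```text
t12.93 th_tcp 0.288 r 0.1573 z 0.206 x-axis angle 0.311 drive force 10.6 F [ 6.7 -9.4 -2.1]
```

step_arm --increments '[{"dx": 0, "dy": 0, "dz": -0.08, "twist": 0.05, "jaw": 0}, {"dx": 0, "dy": 0, "dz": -0.08, "twist": 0.05, "jaw": 0}, {"dx": 0, "dy": 0, "dz": -0.08, "twist": 0.05, "jaw": 0}]'

```text
clock: 13.18
position: [0.486, 0.0434, 0.2057]
tool_rot: [0.012, 2.097, -2.212]
force: [4.1, -12.4, 0.7]
opening: 0.5
```

```bash
python3 -c "
from h import *
lev()"
```

```text
t13.18 th_tcp 0.139 r 0.1561 z 0.206 x-axis angle 0.139 drive force 12.6 F [  4.1 -12.4   0.7]
```

The force has risen to 10.6 and then 12.6 N, so I stop here and check the paused reading.

step_arm --increments '[{"dx": 0, "dy": 0, "dz": 0, "twist": 0, "jaw": 0}, {"dx": 0, "dy": 0, "dz": 0, "twist": 0, "jaw": 0}]'

```text
clock: 13.35
position: [0.4861, 0.0441, 0.2059]
tool_rot: [0.022, 2.097, -2.218]
force: [3.3, -11.1, -7.6]
opening: 0.502
```

```bash
python3 -c "
from h import *
lev()
im=optics.snapshot('wrist'); lev()
optics.snapshot('scene'); lev()
print([(np.round(d['position'],3).tolist(),round(d['confidence'],2)) for l in ('grip','selector') for d in optics.spot_point(l,'wrist')[:1]])"
```

```text
t13.35 th_tcp 0.134 r 0.1559 z 0.206 x-axis angle 0.132 drive force 11.3 F [  3.3 -11.1  -7.6]
t13.40 th_tcp 0.134 r 0.1560 z 0.206 x-axis angle 0.132 drive force 8.4 F [ 1.6 -8.3 -2.6]
t13.45 th_tcp 0.135 r 0.1560 z 0.206 x-axis angle 0.132 drive force 8.3 F [ 3.1 -8.1 -3.9]
[([0.482, 0.031, 0.235], 0.58), ([0.556, 0.057, 0.233], 0.87)]
```

Paused at 8.3 N, within the well-clamped 7–9 N range. Now I let go: centre the fingers around the grip and rise straight up.

step_arm --increments '[{"dx": 0, "dy": 0, "dz": 0.06, "twist": 0, "jaw": 0}, {"dx": 0, "dy": 0, "dz": 0.05, "twist": 0, "jaw": 0}, {"dx": 0, "dy": 0, "dz": 0, "twist": 0, "jaw": 0}]'

```text
clock: 13.8
position: [0.4865, 0.0335, 0.2067]
tool_rot: [0.027, 2.098, -2.22]
force: [-0.1, 0.8, 0.7]
opening: 0.499
```

```bash
python3 -c "
from h import *
lev()
im=optics.snapshot('wrist'); lev()
print([(np.round(d['position'],3).tolist(),round(d['confidence'],2)) for l in ('grip','selector') for d in optics.spot_point(l,'wrist')[:1]])
show([.482,.031,.3])"
```

```text
t13.80 th_tcp 0.202 r 0.1565 z 0.207 x-axis angle 0.128 drive force -0.8 F [-0.1  0.8  0.7]
t13.85 th_tcp 0.200 r 0.1565 z 0.207 x-axis angle 0.128 drive force 0.0 F [-0.6 -0.1  0.7]
[([0.486, 0.024, 0.236], 0.94), ([0.559, 0.052, 0.235], 0.9)]
13.95 [0.4865 0.0339 0.2067] F [-0.1  0.3 -0.7] open 0.5
x [-0.996 -0.052 -0.072] z [ 0.048 -0.997  0.058] y [ 0.075 -0.055 -0.996]
tool shift /0.1: [-0.02 -0.93  0.08]
```

step_arm --increments '[{"dx": 0, "dy": 0, "dz": 0.05, "twist": 0, "jaw": 0}, {"dx": 0, "dy": -0.15, "dz": 0.01, "twist": 0, "jaw": 0}, {"dx": 0, "dy": -0.3, "dz": 0.02, "twist": 0, "jaw": 0}, {"dx": 0, "dy": -0.4, "dz": 0.02, "twist": 0, "jaw": 0}, {"dx": 0, "dy": -0.4, "dz": 0, "twist": 0, "jaw": 0}]'

```text
clock: 14.37
position: [0.4731, 0.0303, 0.3283]
tool_rot: [0.009, 2.107, -2.227]
force: [1.2, 0.3, -0.6]
opening: 0.498
```

step_arm --increments '[{"dx": 0.35, "dy": 0, "dz": 0, "twist": 0, "jaw": 0}, {"dx": 0.35, "dy": 0, "dz": 0, "twist": 0, "jaw": 0}, {"dx": 0, "dy": 0, "dz": 0, "twist": 0, "jaw": 0}]'

```text
clock: 14.62
position: [0.4071, 0.0265, 0.3338]
tool_rot: [0.029, 2.098, -2.219]
force: [1.4, -0.9, 1.2]
opening: 0.5
```

Run:
```python
from h import *
im=optics.snapshot("top")[...,::-1]; im2=optics.snapshot("wrist")[...,::-1]; optics.snapshot("scene")
show()
for c in ("wrist","top","scene"): print(c,[(l,np.round(d["position"],3).tolist()) for l in ("grip","selector","hub","bowl_mid","tray_mid","syrup_mid","mould") for d in optics.spot_point(l,c)[:1]])
cv2.imwrite("pics/end.png",np.hstack([cv2.resize(im[130:260,190:320],(300,384)),im2]))
```

```text
14.77 [0.4112 0.0264 0.3332] F [0.5 0.1 0.5] open 0.5
x [-0.996 -0.05  -0.074] z [ 0.046 -0.997  0.058] y [ 0.077 -0.054 -0.996]
wrist [('grip', [0.484, 0.025, 0.236]), ('selector', [0.555, 0.051, 0.232]), ('bowl_mid', [0.669, 0.347, 0.042]), ('tray_mid', [0.614, -0.258, 0.018]), ('syrup_mid', [0.486, -0.17, 0.078]), ('mould', [0.645, 0.053, 0.018])]
top [('grip', [0.643, 0.052, 0.223]), ('selector', [0.555, 0.05, 0.233]), ('hub', [0.64, 0.053, 0.221]), ('bowl_mid', [0.671, 0.35, 0.041]), ('tray_mid', [0.614, -0.251, 0.019]), ('syrup_mid', [0.489, -0.175, 0.078]), ('mould', [0.644, 0.057, 0.018])]
scene [('grip', [0.484, 0.024, 0.229]), ('selector', [0.556, 0.05, 0.232]), ('hub', [0.643, 0.05, 0.22]), ('bowl_mid', [0.672, 0.351, 0.045]), ('tray_mid', [0.617, -0.258, 0.024]), ('syrup_mid', [0.481, -0.172, 0.082]), ('mould', [0.637, 0.051, 0.019])]
```

View pics/end.png

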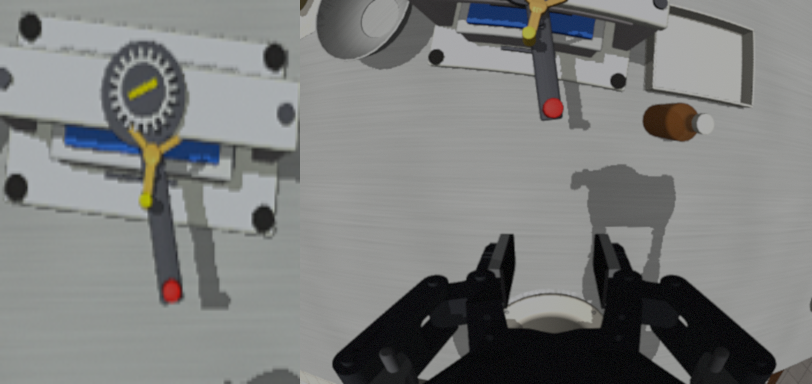

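The final view shows the knob at (147,200), left of the lever and so on the wind-down side. The pad is down on the mould, the bystanders are in place and the gripper is clear. Handing in.

```bash
python3 -c "
from station import order; print(order.close_job())"
```

```text
the job is handed in; nothing more can be done
None
```

The press is tightened and the job is handed in; no verdict was reported.

- **Selector:** I pushed the knob over to the wind-down side. My first pass went over the top of it, because the real fingertips sit about 12–20 mm above the reported TCP. I measured that and came in lower, and the knob snapped over. The last pictures still show it on the wind-down side.
- **Winding:** I made one full driving stroke and part of a second. The lever force was about 8–9 N running free, then rose to 10.6 and 12.6 N, where I stopped. The 12.6 N is just above the 10–12.5 N band but under the 13.5 N crush limit. The paused reading was 8.3 N, against 4.8 N after the free stroke and 7–9 N for well clamped.
- **Release:** The gripper is well clear and the force on the tool is back to noise. Bowl, tray, bottle and mould were found where they started, within the detectors' error of several millimetres.
- **Not fully explained:** After release the lever appeared to sit about 6 mm further back at the grip. This is either springing back or detector error, and I had no direct reading of the pad force. There was also one brief 7.4 N peak on the idle swing, probably a ratchet click, which was gone when I paused.

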